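# Gearmotor onto the load tester

### The arm

A 6-joint arm with a two-finger parallel gripper is mounted at the origin on the work surface. World frame = base frame: x ahead of the robot, y to its left, z up, the work surface at z = 0. Lengths are in m, angles in rad, forces in N, time in s.
With the tool pointing down it reaches from about 0.35 to 0.85 m from the base axis. Payload 8.1 kg.
Tool frame: the origin (TCP) lies between the finger pads, 19 mm behind the fingertips; this is the grasp point; z points along the fingers, y is the line along which they close (so a half turn about z gives the same grasp; the last joint's range is limited). The gripper opens to 85 mm and grips with 20 to 120 N. Pads are 22 mm wide; open, the fingers measure 114 mm over their backs; the gripper's body (76 mm by 85 mm) begins 54 mm behind the grasp point. The pads swing forward as they close: fully open they stand 13 mm farther back than shut.
Start: joints at [1.066, 0.13, 1.488, -0, 1.523, -0.085], TCP at [0.245, 0.548, 0.25] pointing down, gripper open.
Joint ranges: [-2.96, 2.96], [-0.89, 2.26], [0.02, 2.5], [-1.34, 4.48], [0, 2.73], [-2.66, 2.66]. Speed limits (rad/s): [2.39, 2.39, 2.79, 3.14, 3.14, 3.14].

### API

Orientations are given as a 3x3 rotation matrix whose columns are the frame's x, y, z axes.
In Python, from cell import arm gives the robot as it stands. The module is installed in compiled form; this text tells all that it offers. Calls block until the motion is done:
- arm.goto(position, orientation): joint-space move of the TCP to a pose.
- arm.move_linear(position, frame=None, max_speed=0.15, until_force=None): straight line of the TCP; frame=None keeps the orientation; max_speed is the mean speed in m/s. With until_force (N) it stops when the force on the tool has changed by that much, and returns True; else False.
- arm.goto_joints(angles): joint-space move.
- arm.command_gripper(opening): opening from 0.0 (shut) to 1.0 (fully open); the grip force is fixed at half the most; returns when the fingers have stopped.
- arm.sleep(seconds).
- arm.solve_ik(position, orientation): joint angles nearest the present ones, or None.
- arm.get_state(): the state.
- arm.get_image(name): name is "scene" or "top"; returns a dict with "pixels" (420x560x3 uint8, blue, green, red), "fx", "fy", "cx", "cy" (pixels), "k1" (the pictures are not rectified: a ray, as slopes to the right and down, at radius r is drawn at 1 + k1 r^2 times it, then the intrinsics apply), "position" and "orientation" of the camera in the world. Camera axes: x right, y down, z forward; pixel columns grow to the right and rows downward; lengths in m; the calibration is good to about 2 mm. A picture is of the moment at which its call begins. There is no depth.
A pose or a line that the arm cannot do raises arm.Unreachable and nothing moves.
- arm.hand_in(): hands the job in; it is judged then, once.
The state is a dict: "time": time; "joints": joint angles; "qd": joint speeds; "tau": joint torques, N m; "tcp_pos": TCP position; "tool_rot": TCP orientation; "wrist_force": force on the tool from outside, world axes, zero at the start; "torque": the same for the moment, N m; "opening": opening from 0.0 (shut) to 1.0 (fully open); "grasp_force": force on a finger pad.
Only numpy, scipy, OpenCV 4.12 (cv2) and the standard library are available. Lean on these libraries where they do the work, as an engineer would, in place of code of your own. Each camera call takes 0.05 s, during which the arm holds its last target. There are 200 camera calls.

### The job

Take the dust cover off the load tester's coupling, hang it by its handle on the fork hook at the tester's side and let go of it. Then push the shaft of the gearmotor (the tall motor in the rack) down into the coupling hub, turning it until the key slips into the keyway and the motor sits fully home, and keep pushing until the sprung coupling is down on its stop. Finish like that, still gripping the motor and holding it down; leave the other motor, multimeter, screwdriver and parts tray alone.

Things in the scene. Friction and masses are not known exactly. Their poses are not given: they have to be found in the camera images.
- tester: Load tester, fixed: cream housing 150 x 160 mm, top 55 mm above the bench, on a base plate 180 (x) x 315 mm (y). Origin on the bench under the coupling's axis. Display panel on its +x side. At (67, -170) mm a 20 mm square mast, 160 mm high, carries the fork hook on an 84 mm wide (y) crossbar, 52 mm to +x of the hook's seat. A collar 59 mm across, 4 mm high, on the housing locates the cover.
- hook_seat (a point): Where the middle of the cover's handle bar rests in the fork hook: (0, -170, 154.5) mm in the tester's frame, same axes. Two 7 mm round prongs along x, 64 mm apart (32 mm either side of here), nothing between; each slopes down from the crossbar to the seat (underside 10 mm below here) and rises to its open end 31 mm to -x (top 7 mm above here). The bar lies across both, along the tester's y.
- hub_mouth (a point): Centre of the hub's top face, 105 mm above the bench unpressed; sinks with the coupling, does not turn with the hub (axes as the tester's). Hub 41 mm across, 36 high, bore 16 mm, one keyway 7 mm wide out to 11.5 mm from the axis, at an unknown angle within 35 deg either side of the tester's +x: seen from above once the cover is off, or felt by turning. A brake holds the hub up to 0.12 N m.
- coupling (a joint): How far the sprung coupling (with the hub) is pressed down, in m: 0 up, 0.012 down on its stop. Its spring takes about 4 N to start and 14.5 N at the stop; the motor's weight alone presses it at most 3 mm.
- cover: Grey plastic dust cover: a cap 70 mm in outer diameter, 58 mm high, open below (inner diameter 64 mm), with a stiff steel bail handle, 110 g. Origin at the centre of its underside, z up. At the start it stands over the hub on the tester's housing (underside 55 mm above the bench).
- cover_handle (a point): Middle of the handle's straight top bar, 113 mm above the cover's underside. The bar is 6 mm thick, runs 92 mm along the cover's y (at the start within 30 degrees of the tester's y), with 52 mm of free space below it, over the cap.
- gearmotor: Gearmotor, 0.4-0.6 kg, shaft down in the rack. Origin: centre of the shaft's end, z up. Shaft 14 mm dia, 28 mm long, end bevelled 3 mm; key 5 mm wide on the +x side, out to 10 mm from the axis, z 7-25 mm. Gearhead 42 mm dia, z 28-63 (lower face = seat); square motor 42 x 42 mm, z 63-118, sides along x and y; white connector (8 mm out, z 107-117) on the key side; grip the y faces.
- motor_top (a point): Centre of the gearmotor's top face, 118 mm above the shaft's end.
- rack: Black plastic rack, fixed, 210 x 90 mm, 45 mm high, with two 27 mm through holes 110 mm apart along its x, one motor standing in each (which is where varies). Origin at the centre of its underside.
- stepper: The other motor in the rack, to be left alone: a short square motor 42 x 42 mm, only 40 mm high above the rack, without gearhead or key, 6 mm shaft down in the hole. Origin at the centre of the shaft's end, 24 mm below the body.
- multimeter: Black hand multimeter lying on the bench, 150 x 75 x 40 mm; leave alone. Origin at the centre of its underside.
- screwdriver: Screwdriver lying on the bench; leave alone. Origin at the middle of its underside.
- parts_tray: Blue open parts tray, 110 x 80 x 30 mm; leave alone. Origin at the centre of its underside.
Not all that is in view belongs to the job. Leave any blue or turquoise look-alike of the cover alone. Leave any red or yellow look-alike of the gearmotor alone.

How it is judged:
On the way, in this order (a step that is already met when the one before it is completed fails the run):
1. the cover hangs by its handle on the fork hook, let go (distance between cover_handle and hook_seat below 0.015 m and contact force between cover and tester above 0.4 N and contact force between cover and the arm below 0.05 N and angle between cover's own z axis and vertical below 0.25 rad), for 0.3 s.
2. the key is in the keyway and the motor's face is home on the hub (z of gearmotor in the frame of hub_mouth below -0.025 m and horizontal distance between gearmotor and hub_mouth below 0.004 m), for 0.2 s.
At the end, for the whole second after the job is handed in: Cover hangs upright (14 deg) on the hook, bar within 15 mm of the seat, untouched; gearmotor upright (4.5 deg), still, shaft 25 of 28 mm into the hub, within 4 mm of its axis; coupling pressed at least 9.5 of 12 mm; the fingers grip the motor over 3 N, the TCP at most 12 mm above its top (all of step 1 and all of step 2 and angle between gearmotor's own z axis and vertical below 0.08 rad and value of joint coupling above 0.0095 m and contact force between the fingers and gearmotor above 3 N and linear speed of gearmotor below 0.02 m/s and z of the grasp point in the frame of gearmotor below 0.13 m); the arm keeps its last pose, push and grip.
It fails at once if the other motor is disturbed (distance of stepper from where it was at the start of the episode above 0.02 m or angle between stepper's own z axis and vertical above 0.4 rad).
It fails at once if the multimeter is disturbed (distance of multimeter from where it was at the start of the episode above 0.03 m).
It fails at once if the screwdriver is disturbed (distance of screwdriver from where it was at the start of the episode above 0.03 m).
It fails at once if the parts tray is disturbed (distance of parts_tray from where it was at the start of the episode above 0.03 m).
It also fails if it takes over 72 s, if anything falls off the work surface, if the arm or the gripper's body presses on something with over 40 N, if the wrist force passes 120 N, or if a joint passes its speed limit or range.

## Working session

There is one attempt and no reset: what is moved stays moved. The work goes in short steps, each a Python script; the robot and the scene stay as the last script left them, time stands still between calls to the robot, and variables do not carry over. Pictures are saved under pics/ and viewed, at most 10 in all, crops included, and the job is handed in when it is done.

```bash
mkdir -p pics; cat > h.py <<'E'
import numpy as np, cv2
from cell import arm
def snap(n,f=None):
    d=arm.get_image(n); d['pixels']=np.array(d['pixels'])
    if f: cv2.imwrite('pics/'+f,d['pixels']); np.save('pics/'+f+'.npy',d,allow_pickle=True)
    return d
def load(f): return np.load('pics/'+f+'.npy',allow_pickle=True).item()
def ray(d,u,v):
    x=(u-d['cx'])/d['fx'];y=(v-d['cy'])/d['fy'];rd=np.hypot(x,y);r=rd
    for _ in range(30): r=rd/(1+d['k1']*r*r)
    s=r/rd if rd>0 else 1
    return np.array(d['position']),np.array(d['orientation'])@np.array([x*s,y*s,1.])
def onz(d,u,v,z):
    p,r=ray(d,u,v); return p+r*(z-p[2])/r[2]
def cross(d1,a,d2,b):
    p,r=ray(d1,*a);q,s=ray(d2,*b);r=r/np.linalg.norm(r);s=s/np.linalg.norm(s)
    t=np.linalg.lstsq(np.c_[r,-s],q-p,rcond=None)[0]
    A=p+r*t[0];B=q+s*t[1]; return (A+B)/2,np.linalg.norm(A-B)
def proj(d,P):
    c=np.array(d['orientation']).T@(np.array(P)-d['position']);x,y=c[0]/c[2],c[1]/c[2];k=1+d['k1']*(x*x+y*y)
    return d['fx']*x*k+d['cx'],d['fy']*y*k+d['cy']
def R(a):  # tool down, tool y axis at angle a from world x
    y=np.array([np.cos(a),np.sin(a),0]);z=np.array([0,0,-1.]);return np.c_[np.cross(y,z),y,z]
E
python3 - <<'E'
from h import *
for n in('scene','top'):
    d=snap(n,n+'0.png');print(n,d['position'],np.round(d['orientation'],3).tolist(),d['fx'],d['k1'],d['pixels'].shape)
s=arm.get_state();print(s['time'],np.round(s['tool_rot'],3).tolist())
E
```

```text
scene [ 1.3364995  -0.36439251  0.78241322] [[0.47, 0.552, -0.689], [0.883, -0.302, 0.36], [-0.009, -0.777, -0.63]] 423.4269769289981 0.02036026480612316 (420, 560, 3)
top [ 0.39767167 -0.00224194  1.39894261] [[-0.016, -0.989, 0.146], [-1.0, 0.017, 0.01], [-0.012, -0.146, -0.989]] 432.05725340068875 -0.11017073725500579 (420, 560, 3)
0.1 [[-0.913, 0.408, -0.001], [0.408, 0.913, -0.002], [0.0, -0.002, -1.0]]
```

View pics/scene0.png

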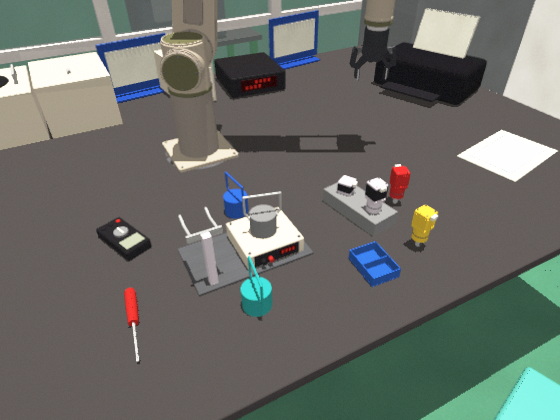

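View pics/top0.png

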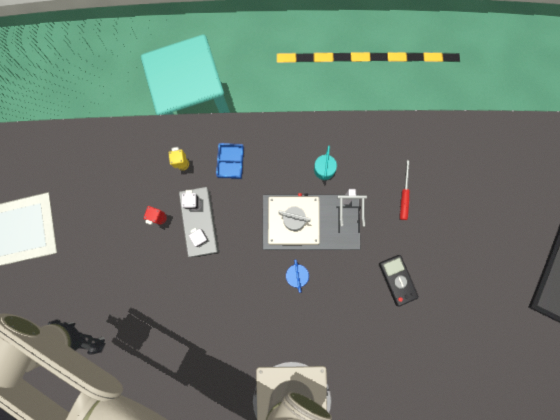

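Scene picture: grey cover at (263,222) on the cream tester, handle bar about (262,197). The tall motor in the rack is at (376,195) and the stepper at (346,185). In the top view they are at cover (295,217), tall motor (190,200) and stepper (198,237).

Candidates (scene px):
- **Cover:** grey (263,222), blue (235,203), turquoise (257,297). I choose grey.
- **Motor:** grey, tall, in rack (376,195); stepper, short (346,185); red (399,182); yellow (423,225). I choose the one at (376,195).

Next is one close crop to check this choice.

```bash
python3 - <<'E'
from h import *
s=load('scene0.png')['pixels'];t=load('top0.png')['pixels']
c=lambda i,x,y,w,h:cv2.resize(i[y:y+h,x:x+w],(400,300),interpolation=cv2.INTER_CUBIC)
cv2.imwrite('pics/c1.png',np.vstack([np.hstack([c(s,200,180,120,90),c(s,320,160,100,75)]),np.hstack([c(t,256,180,120,90),c(t,155,182,100,75)])]))
E
```

```text
(no output)
```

View pics/c1.png

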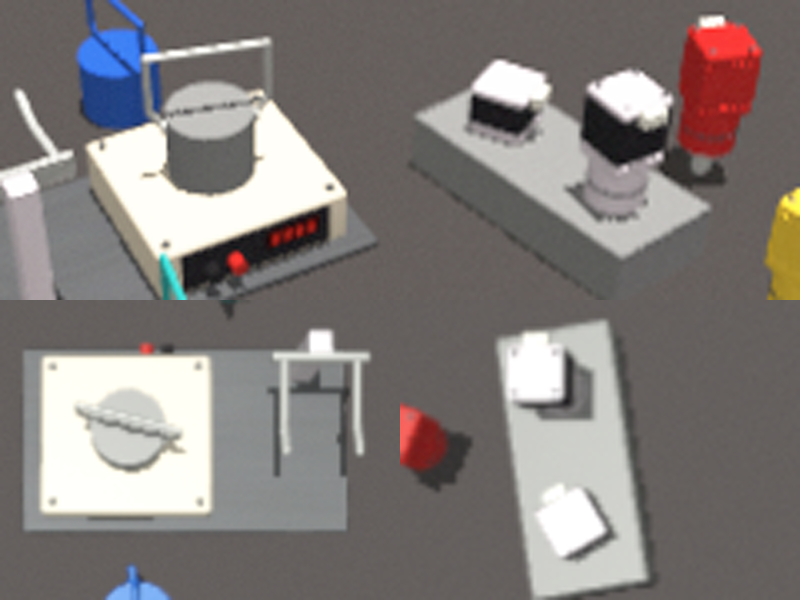

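The crop confirms both choices: the grey cap stands on the cream housing, and the tall motor with a silver gearhead and connector sits in the rack, with the short stepper beside it. Now I measure.

```bash
python3 - <<'E'
from h import *
s=load('scene0.png');t=load('top0.png')
f=lambda x,y,x0,y0,k:(x0+x/k-.5+.5/k,y0+y/k-.5+.5/k)
S=lambda x,y:f(x,y,200,180,3.3333);T=lambda x,y:f(x,y-300,256,180,3.3333)
M=lambda x,y:f(x,y,320,160,4) if 0 else f(x-400,y,320,160,4);N=lambda x,y:f(x-400,y-300,155,182,4)
for nm,a,b in [('bar -y end',S(146,58),T(179,434)),('bar +y end',S(269,43),T(80,408)),
 ('hook -x prong -y? end',S(20,94),T(286,450)),
 ('motor conn mid',M(655,108),N(536,338))]:
    print(nm,*cross(s,a,t,b))
# tester housing
hsv=cv2.cvtColor(t['pixels'],cv2.COLOR_BGR2HSV);m=np.zeros(hsv.shape[:2],np.uint8)
m[190:250,262:326]=255;m=cv2.bitwise_and(m,cv2.inRange(hsv,(15,8,200),(40,90,255)))
p=np.vstack([c.reshape(-1,2) for c in cv2.findContours(m,0,1)[0]])
w=np.array([onz(t,u,v,.055)[:2] for u,v in p],np.float32);print('housing',cv2.minAreaRect(w*1000))
# white tops
g=t['pixels'].min(2)
for nm,z,(x0,y0,x1,y1) in [('tall',.135,(180,185,202,212)),('short',.085,(186,225,212,250))]:
    m=np.zeros(g.shape,np.uint8);m[y0:y1,x0:x1]=(g[y0:y1,x0:x1]>205)*255
    p=np.vstack([c.reshape(-1,2) for c in cv2.findContours(m,0,1)[0]])
    w=np.array([onz(t,u,v,z)[:2] for u,v in p],np.float32);print(nm,cv2.minAreaRect(w*1000))
    print(t['pixels'][y0:y1,x0:x1].min(2)) if nm=='tall' else 0
# cap: grey circle in top
m=t['pixels'][200:236,276:316];print(m.min(2)[::2])
E
```

```text
bar -y end [ 0.55200923 -0.05944972  0.16573443] 0.0019501443014281672
bar +y end [0.57718282 0.02740193 0.16476726] 0.005833956999690561
hook -x prong -y? end [ 0.53730583 -0.15266617  0.15707214] 0.0014002119849838455
motor conn mid [0.64910079 0.29884704 0.13520059] 0.0021988392882439744
housing ((566.4026489257812, -14.623130798339844), (157.4913330078125, 145.43885803222656), 88.97547149658203)
tall ((627.6704711914062, 299.9076843261719), (42.37372589111328, 48.681182861328125), 88.94901275634766)
[[ 93  94  93  93  93  95  94  95  94  95  94  96  94  94  93  94  92  95
   94  93  94  94]
 [ 94  93  95  93  93  94  95  96  92  93  94  92  95  94  93  95  94  94
   93  93  93  96]
 [ 94  93  95  95  95  94  93  93  94  94  95  95  94  94  93  98  98 100
  103 107 111 118]
 [ 93  94  92  94  92  93  95  93  94  94  97  97 100 102 107 116 130 142
  150 165 175 178]
 [ 94  95  94  96  97 103 122 123 125 131 133 141 140 148 163 175 180 183
  186 192 195 197]
 [101 101 102 110 115 154 209 214 217 225 225 215 177 184 190 195 196 196
  195 198 198 198]
 [138 142 157 171 176 202 248 253
[... 4333 characters left out ...]
 232 232 234
  244 247 247 247]
 [250 250 250 250 250 250 250 250 249 243 220 179 145 151 171 194 206 208
  205 206 201 187 167 150 124 119 159 219 243 248 248 248 248 248 248 248
  248 248 248 248]
 [251 251 251 251 250 250 250 250 250 250 250 248 237 214 172 144 135 115
  103 102 105 115 144 155 171 220 243 248 248 249 249 249 249 249 249 249
  248 248 248 248]
 [250 250 251 251 251 250 250 250 250 250 250 250 250 250 249 249 248 239
  234 234 234 235 245 248 249 249 250 249 249 249 249 248 249 249 249 249
  248 248 248 248]
 [251 251 251 251 251 251 251 251 251 251 251 251 251 251 251 251 250 250
  250 250 250 250 250 250 250 249 249 249 249 249 249 249 249 249 249 248
  249 249 248 249]]
```

```bash
python3 - <<'E'
from h import *
d=np.deg2rad;a=d(-16.2)
arm.command_gripper(0.6)
arm.goto([.5645,-.016,.26],R(a))
arm.move_linear([.5645,-.016,.166],max_speed=.12)
arm.command_gripper(0.0)
s=arm.get_state();print(s['time'],s['tcp_pos'],s['opening'],s['grasp_force'],s['wrist_force'])
arm.move_linear([.5645,-.016,.25],max_speed=.1)
s=arm.get_state();print(s['time'],s['tcp_pos'],s['opening'],s['grasp_force'],s['wrist_force'],s['torque'])
snap('scene','scene1.png');snap('top','top1.png')
A=cv2.imread('pics/scene1.png')[100:280,180:420];B=cv2.imread('pics/top1.png')[150:300,230:430]
cv2.imwrite('pics/c2.png',np.vstack([cv2.resize(A,(400,300)),cv2.resize(B,(400,300))]))
E
```

```text
4.275 [ 0.56495754 -0.01613943  0.16662663] 0.044760567381337366 58.64234983921051 [ 1.17518581 -0.42576243  3.71179296]
5.2667 [ 0.56403992 -0.01595808  0.24901358] 0.04196964548810078 58.51081967353821 [-0.21071181  0.04049485 -1.08467118] [5.19079916e-05 1.01021242e-02 2.15574265e-04]
```

View pics/c2.png

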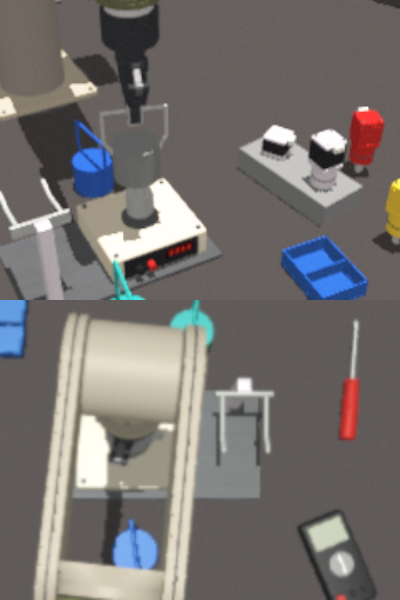

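Scene crop: the cover is lifted in the gripper at crop (135,150), and the hub is exposed on the housing at (138,200). Next I carry the cover to the hook from its open (-x) end.

```bash
python3 - <<'E'
from h import *
a=np.deg2rad(-1);sx,sy=.565,-.1847
arm.goto([sx-.1,sy+.002,.25],R(a))
arm.move_linear([sx-.1,sy+.002,.175],max_speed=.15)
f=arm.move_linear([sx,sy,.175],max_speed=.1,until_force=5);s=arm.get_state();print(f,s['tcp_pos'],s['wrist_force'],s['time'])
if not f:
    f=arm.move_linear([sx,sy,.1505],max_speed=.04,until_force=3);s=arm.get_state();print(f,s['tcp_pos'],s['wrist_force'],s['time'])
    snap('scene','scene2.png')
    cv2.imwrite('pics/c3.png',cv2.resize(cv2.imread('pics/scene2.png')[130:310,130:370],(640,480)))
E
```

```text
False [ 0.56464473 -0.18472761  0.17496452] [-0.54492102 -0.37015981 -0.48894063] 7.9667
True [ 0.56481508 -0.18460673  0.15252845] [2.01380576 0.87211729 3.026965  ] 8.5167
```

View pics/c3.png

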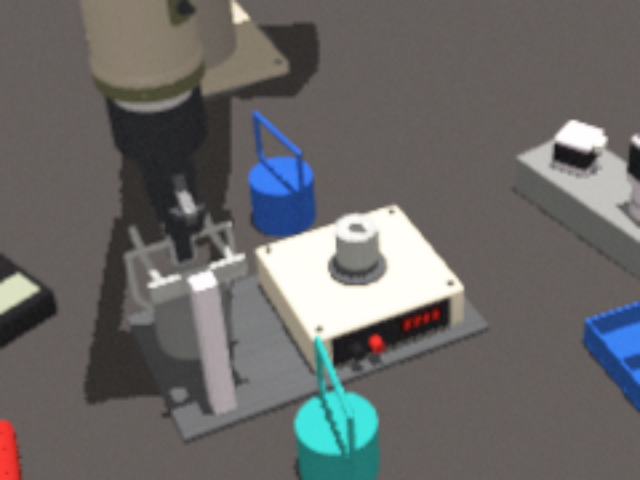

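The crop shows the bar across both prongs at about (180,245), and contact came at the expected height. The hub is bare at (357,235). I release, retreat and look again.

```bash
python3 - <<'E'
from h import *
p=arm.get_state()['tcp_pos']
arm.command_gripper(0.3)
arm.move_linear([p[0],p[1],.27],max_speed=.12)
arm.goto([.55,.31,.27],R(np.pi/2)); arm.command_gripper(0.9)
s=arm.get_state();print(s['time'],s['wrist_force'],s['joints'])
d=snap('scene','scene3.png')['pixels'];t=snap('top','top3.png')['pixels']
z=lambda i,x,y,w,h:cv2.resize(i[y:y+h,x:x+w],(400,300),interpolation=cv2.INTER_CUBIC)
cv2.imwrite('pics/c4.png',np.vstack([np.hstack([z(d,170,190,120,90),z(d,235,200,64,48)]),np.hstack([z(t,270,180,120,90),z(t,279,205,32,24)])]))
E
```

```text
12.3917 [-0.52972758 -0.38252279  0.51993908] [ 4.31964479e-01  2.07506913e-01  1.36613688e+00  5.80336984e-05
  1.56793445e+00 -1.13871054e+00]
```

View pics/c4.png

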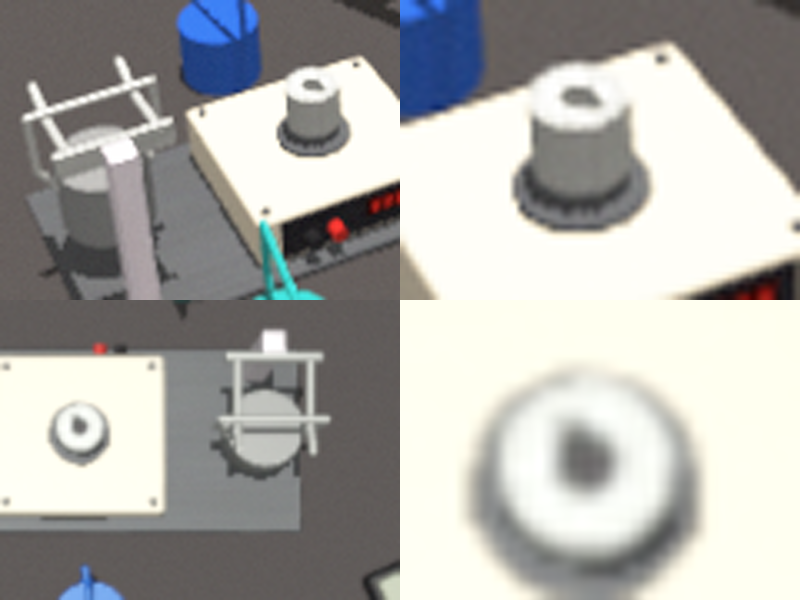

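The cover hangs freely on both prongs (top crop (275,420)). The hub's bore and keyway are visible, with the keyway pointing up-left in the top view, so a positive angle. Now I measure hub centre, keyway angle and motor pose.

```bash
cat > hub.py <<'E'
from h import *
def hub(d,c0,zz=.105):
    # resample onto plane z at 0.5 mm by ray geometry
    n=81;ax=np.linspace(-.03,.03,n);X,Y=np.meshgrid(c0[0]+ax,c0[1]+ax,indexing='ij')
    uv=np.array([proj(d,(x,y,zz)) for x,y in zip(X.ravel(),Y.ravel())],np.float32).reshape(n,n,2)
    g=cv2.remap(d['pixels'].min(2),uv[...,0],uv[...,1],cv2.INTER_LINEAR).astype(float)
    return X,Y,g
E
python3 - <<'E'
from hub import *
for f in('top3.png','scene3.png'):
    d=load(f);c=np.array([.566,-.0148])
    X,Y,g=hub(d,c)
    r=np.hypot(X-c[0],Y-c[1])
    m=((g>210)).astype(np.uint8)*255
    # dark blob in centre
    b=((g<185)&(r<.014)).astype(np.uint8)
    w=np.clip(215-g,0,None)*(r<.014)
    print(f,'dark centroid',(w*X).sum()/w.sum(),(w*Y).sum()/w.sum())
    print(g[::4,::4].astype(int))
E
```

```text
top3.png dark centroid 0.5679611771887677 -0.01490745933598519
[[242 242 242 238 227 207 174 150 140 137 140 146 151 166 193 217 234 242
  244 244 244]
 [242 242 238 227 197 159 135 123 118 120 124 131 137 142 150 171 208 233
  242 244 244]
 [242 239 226 199 159 126 112 102  99 104 110 124 131 130 135 146 172 211
  235 243 244]
 [240 231 201 159 121  99 104 125 147 154 156 153 141 126 128 136 148 175
  215 238 243]
 [236 210 164 123  98 113 155 190 211 215 215 212 199 176 147 135 139 157
  193 229 242]
 [230 181 137 104 116 163 208 235 244 245 246 244 240 227 199 155 133 142
  171 213 237]
 [229 173 132 122 160 209 236 244 247 247 249 248 248 246 236 203 147 134
  147 181 224]
 [228 172 135 150 202 236 246 248 245 237 235 237 245 250 247 231 181 145
  144 176 222]
 [228 173 143 174 225 244 248 244 225 197 187 204 230 248 248 239 207 163
  147 177 221]
 [228 174 152 186 231 244 243 230 180 137 127 146 194 234 247 244 223 173
  149 177 222]
 [229 186 165 200 236 245 240 215 152 117 109 120 175 233 251 250 233 180
  158 189 227]
 [233 201 174 207 239 246 239 213 151 118 109 117 176 235 
[... 2067 characters left out ...]
2 192 234 246 250 239 206 170 136 137 197 247 247 243 248 248
  248 248 248]
 [245 201 127 170 222 241 245 246 236 221 179 157 206 244 243 241 245 248
  248 248 248]
 [239 138 119 138 192 232 235 244 248 237 216 215 231 239 233 230 241 247
  248 248 248]
 [209 116 120 130 163 196 216 237 245 244 239 234 236 228 205 213 239 248
  248 248 248]
 [148 118 120 120 131 159 188 209 223 236 228 217 214 185 166 215 245 248
  248 249 248]
 [126 118 119 120 121 124 143 165 186 196 195 162 164 149 173 232 248 248
  248 248 248]
 [121 118 121 122 122 124 126 127 143 153 139 134 130 148 211 245 248 248
  248 248 248]
 [118 120 121 123 124 125 127 126 122 125 125 126 133 172 232 248 248 248
  248 248 248]]
```

```bash
python3 - <<'E'
from hub import *
for f,cs in(('top3.png',[(.5669,-.0147),(.568,-.0147)]),('scene3.png',[(.5690,-.0147),(.568,-.0147)])):
    d=load(f);X,Y,g=hub(d,(.567,-.0148))
    m=(g>205).astype(np.uint8)
    n,l=cv2.connectedComponents(m)
    for c in cs:
        r=np.hypot(X-c[0],Y-c[1]);th=np.arctan2(Y-c[1],X-c[0])
        for lo,hi in((.0085,.0115),(.0095,.013)):
            w=np.clip(235-g,0,None)*((r>lo)&(r<hi)&(abs(th)<1.3));print(f,c,lo,'angle',np.degrees((w*th).sum()/w.sum()))
    # radial edges: steepest fall 16..25mm from centre
    c=np.array(cs[0])
    for it in range(5):
        P=[]
        for t in np.arange(0,2*np.pi,.1):
            rr=np.arange(.015,.0255,.00025);uv=np.array([proj(d,(c[0]+q*np.cos(t),c[1]+q*np.sin(t),.105)) for q in rr],np.float32)
            v=cv2.remap(d['pixels'].min(2).astype(np.float32),uv[None,:,0],uv[None,:,1],cv2.INTER_CUBIC)[0]
            k=np.gradient(cv2.GaussianBlur(v[None],(0,0),2)[0]);i=k.argmin()
            if k[i]<-3 and 2<i<len(rr)-3:P.append((t,c[0]+rr[i]*np.cos(t),c[1]+rr[i]*np.sin(t)))
        P=np.array(P);A=np.c_[2*P[:,1:],np.ones(len(P))];s=np.linalg.lstsq(A,(P[:,1:]**2).sum(1),rcond=None)[0];c=s[:2]
    print(f,'rim',c,np.sqrt(s[2]+c@c),len(P))
# motor yaw/centre, two-view height of top corner
t=load('top0.png')
g=t['pixels'].min(2)
# sub-pixel side edges of motor top
L=[];Rr=[];B=[]
for v in range(195,204):
    row=g[v,176:202].astype(float);
    i=max(range(3,10),key=lambda i:row[i]-row[i-1] if row[i]>225 else -1);Rr.append([194+(row[18]-0+0*1)/1*0+ (row[19]-93)/160,v])
print('right edge frac',[round(x[0],2) for x in Rr])
E
```

```text
top3.png (0.5669, -0.0147) 0.0085 angle 4.721429749542411
top3.png (0.5669, -0.0147) 0.0095 angle 11.230340040253482
top3.png (0.568, -0.0147) 0.0085 angle 13.176566619644921
top3.png (0.568, -0.0147) 0.0095 angle 17.418973208315446
top3.png rim [ 0.56589818 -0.01539945] 0.020770146186001457 51
scene3.png (0.569, -0.0147) 0.0085 angle 5.62595027152047
scene3.png (0.569, -0.0147) 0.0095 angle 11.286303108852836
scene3.png (0.568, -0.0147) 0.0085 angle 1.7482134306874022
scene3.png (0.568, -0.0147) 0.0095 angle 6.55227545877186
scene3.png rim [ 0.56895601 -0.01612316] 0.02140154935002565 43
right edge frac [np.float64(194.64), np.float64(194.67), np.float64(194.69), np.float64(194.69), np.float64(194.69), np.float64(194.69), np.float64(194.68), np.float64(194.68), np.float64(194.68)]
```

```bash
python3 - <<'E'
from h import *
t=load('top0.png');s=load('scene0.png')
c=onz(t,188.07,199.8,.135);print(c, 'two-view',*cross(s,(320+228/4-.4,160+95/4-.4),t,(188.07,199.8)))
x,y=c[:2];a=np.deg2rad(89)
arm.goto([x,y,.25],R(a)); 
f=arm.move_linear([x,y,.119],max_speed=.12,until_force=6)
q=arm.get_state();print(f,q['tcp_pos'],q['time'])
if not f:
    arm.command_gripper(0.0);q=arm.get_state();print(q['opening'],q['grasp_force'],q['wrist_force'],q['torque'])
    arm.move_linear([x,y,.23],max_speed=.1);q=arm.get_state();print(q['time'],q['tcp_pos'],q['opening'],q['grasp_force'],q['wrist_force'],q['torque'])
E
```

```text
[0.62210486 0.29912027 0.135     ] two-view [0.62277297 0.2999499  0.12979374] 0.0009300161219375852
False [0.62282328 0.29945845 0.12036599] 14.1333
0.48451189269445954 61.610350012779236 [1.25526149 0.60207693 3.84880752] [-0.03230903 -0.02769393  0.03450946]
15.8 [0.62159316 0.29890375 0.22867142] 0.4794027576658343 60.77333003282547 [ 0.09266244  0.81672679 -4.24143036] [ 0.02157519 -0.00990939 -0.00416597]
```

```bash
python3 - <<'E'
from h import *
p=arm.get_state()['tcp_pos'];arm.move_linear([p[0],p[1],.27],max_speed=.12)
a=np.deg2rad(110)
arm.goto([.5668,-.0156,.27],R(a));arm.move_linear([.5668,-.0156,.225],max_speed=.1)
q=arm.get_state();print(q['time'],q['tcp_pos'],q['wrist_force'])
d=snap('scene','scene4.png')
print('pred shaft end',proj(d,np.array(q['tcp_pos'])-[0,0,.1034]),'hub',proj(d,(.5668,-.0156,.105)))
cv2.imwrite('pics/c5.png',cv2.resize(d['pixels'][150:246,208:336],(800,600),interpolation=cv2.INTER_CUBIC))
E
```

```text
18.1 [ 0.5668728  -0.01531045  0.22500177] [ 0.38578523 -0.06847029 -3.3762625 ]
pred shaft end (np.float64(262.5691165158334), np.float64(209.19488389954407)) hub (np.float64(262.69638181539625), np.float64(214.32644661178506))
```

View pics/c5.png

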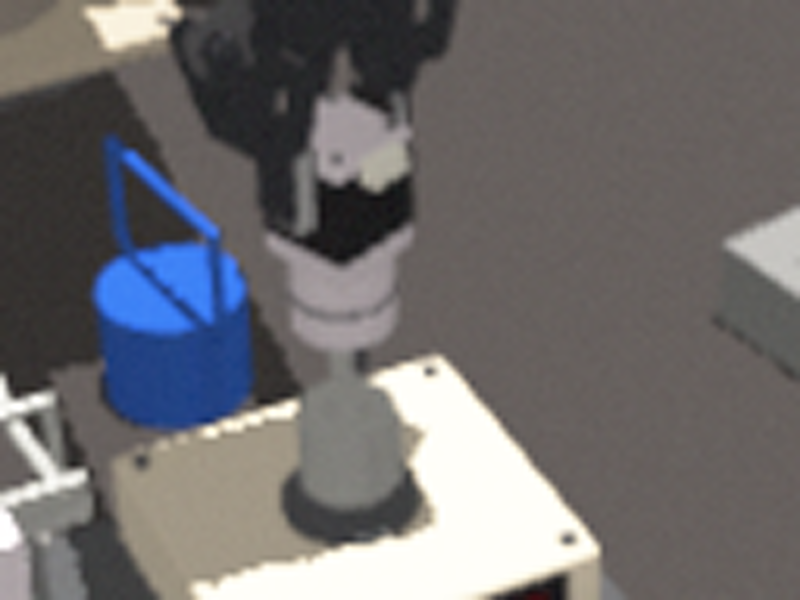

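The crop shows the motor above the hub: gearhead centred about x=344, hub about x=354, with the key at (362,362). So the motor looks a few mm to the left, and I measure the edges exactly.

```bash
python3 - <<'E'
from h import *
d=load('scene4.png');g=d['pixels'].astype(int)
e=load('scene3.png')['pixels'].astype(int)
for v in (199,200,201,202,203): print('gear',v,g[v,250:276].sum(1)//3)
for v in (206,208): print('shaft',v,g[v,255:272].sum(1)//3)
for v in (218,221,224,227): print('hub',v,g[v,250:280].sum(1)//3)
q=np.array([.5668,-.0156]);T=np.array([.56687,-.01531])
for nm,c,z in(('gear',T,.225-.1034+.035),('shaft',T,.225-.1034+.014),('hub',q,.085)):print(nm,proj(d,(*c,z)))
E
```

```text
gear 199 [ 97  97  96  99 116 133 119 119 131 138 149 152 150 150 139 141 138 131
 114 136 144 123  98 100  97  98]
gear 200 [ 97  97  98  98 119 149 143 124 122 118 124 127 127 123 112 122 137 133
 140 153 144 120  97  96  95  98]
gear 201 [ 86  99  98  97 117 153 151 155 153 143 137 138 138 137 135 143 160 159
 156 153 140 116  98  99  97  97]
gear 202 [ 59  85  97  97 116 149 153 155 156 162 159 160 162 159 160 161 159 155
 152 152 134 101  97  96  97  97]
gear 203 [ 48  67  96  99 103 121 143 154 155 158 159 161 159 160 159 161 158 156
 154 140 115  97  97  97  98  98]
shaft 206 [ 97  97  96 100 106 117 133 135 133 110  70  74  94  98  97  98  96]
shaft 208 [ 95  98  98  98  97 107 123 127 120  99  62  73  92  96 100 109 155]
hub 218 [148 148 150 149 148 134 123 124 125 127 128 126 125 126 125 127 127 125
 124 123 119 126 138 150 187 237 245 252 252 252]
hub 221 [149 148 149 148 148 140 117 121 124 126 126 128 127 129 126 125 124 120
 122 122 121 123 135 148 185 242 252 252 252 252]
hub 224 [147 148 149 150 144 128 118 123 124 124 126 127 127 126 125 126 122 120
 121 122 123 115 111 176 244 252 252 252 252 252]
hub 227 [150 148 139  96  63  71  99 125 123 125 126 125 128 128 125 126 125 120
 120 120 119  98  78  64 125 232 252 252 252 252]
gear (np.float64(262.0432895604404), np.float64(198.08099401087586))
shaft (np.float64(262.36128861116697), np.float64(204.80470179671318))
hub (np.float64(262.9824991088211), np.float64(220.35654966501846))
```

Relative lateral error is about 0.1 px (0.3 mm) once perspective is included, so I descend with force feedback.

```bash
python3 - <<'E'
from h import *
def st(n,f=''):
    q=arm.get_state();print(n,f,round(q['time'],2),np.round(q['tcp_pos'],4),'F',np.round(q['wrist_force'],2),'T',np.round(q['torque'],3));return q
st('0');x,y=.5668,-.0156
f=arm.move_linear([x,y,.204],max_speed=.03,until_force=3);st('enter',f)
if not f:
    f=arm.move_linear([x,y,.190],max_speed=.03,until_force=4);st('deeper',f)
E
```

```text
0  18.15 [ 0.5672 -0.0154  0.2257] F [ 0.09 -0.23 -3.25] T [ 0.032 -0.006 -0.026]
enter False 19.0 [ 0.5669 -0.0156  0.2041] F [ 0.17 -1.09 -3.7 ] T [-0.006  0.018  0.033]
deeper False 19.62 [ 0.5668 -0.0156  0.1899] F [ 0.59  0.73 -4.23] T [-0.025  0.037  0.032]
```

Depth is about 18 mm with no resistance, so the key is in the keyway. I push home and then down to the stop.

```bash
python3 - <<'E'
from h import *
def st(n,f=''):
    q=arm.get_state();print(n,f,round(q['time'],2),np.round(q['tcp_pos'],4),'F',np.round(q['wrist_force'],2),'T',np.round(q['torque'],3),round(q['opening'],3),round(q['grasp_force'],1));return q
x,y=.5668,-.0156
for z in(.183,.180,.177,.174,.171,.168,.165,.162):
    f=arm.move_linear([x,y,z],max_speed=.03,until_force=18);arm.sleep(.1);q=st(z,f)
    if f or q['wrist_force'][2]>22: break
E
```

```text
0.183 False 20.1 [ 0.5668 -0.0156  0.183 ] F [ 0.55  0.12 -3.83] T [ 0.012  0.018 -0.056] 0.482 60.9
0.18 False 20.45 [ 0.5668 -0.0156  0.18  ] F [-0.52  0.76 -3.62] T [-0.004 -0.079  0.042] 0.484 61.0
0.177 False 20.8 [ 0.5671 -0.0156  0.1776] F [-0.54 -0.34  1.63] T [0.057 0.113 0.012] 0.483 61.6
0.174 False 21.15 [ 0.5671 -0.0157  0.1745] F [-0.34 -0.13  3.73] T [-0.009  0.016 -0.018] 0.481 61.9
0.171 False 21.5 [ 0.5672 -0.0157  0.1718] F [-1.    0.13  7.11] T [0.078 0.246 0.036] 0.486 62.2
0.168 False 21.85 [ 0.5673 -0.0157  0.1691] F [-2.97  0.81 10.91] T [0.052 0.55  0.004] 0.487 62.4
0.165 False 22.2 [ 0.5678 -0.0157  0.1677] F [-5.66  1.25 18.02] T [0.06  1.178 0.038] 0.48 63.1
0.162 False 22.55 [ 0.5687 -0.0156  0.1672] F [-9.91  1.65 33.04] T [0.461 1.985 0.078] 0.482 64.2
```

The stop is clearly reached: force rises steeply at TCP z of about 0.1675, after 12 mm of spring travel. I ease the excess push, verify with a picture and then hand in.

```bash
python3 - <<'E'
from h import *
arm.move_linear([.5668,-.0156,.1642],max_speed=.03);arm.sleep(.5)
q=arm.get_state();print(round(q['time'],2),np.round(q['tcp_pos'],4),np.round(q['wrist_force'],2),np.round(q['torque'],2),np.abs(q['qd']).max(),np.round(q['tool_rot'][:,2],3) if hasattr(q['tool_rot'],'shape') else q['tool_rot'])
d=snap('scene','scene5.png')
cv2.imwrite('pics/c6.png',cv2.resize(d['pixels'][160:295,160:340],(800,600),interpolation=cv2.INTER_CUBIC))
E
```

```text
23.3 [ 0.5684 -0.0156  0.1674] [-4.26  1.47 18.09] [0.26 0.69 0.02] 0.0018967166209598622 [ 0.005 -0.    -1.   ]
```

View pics/c6.png

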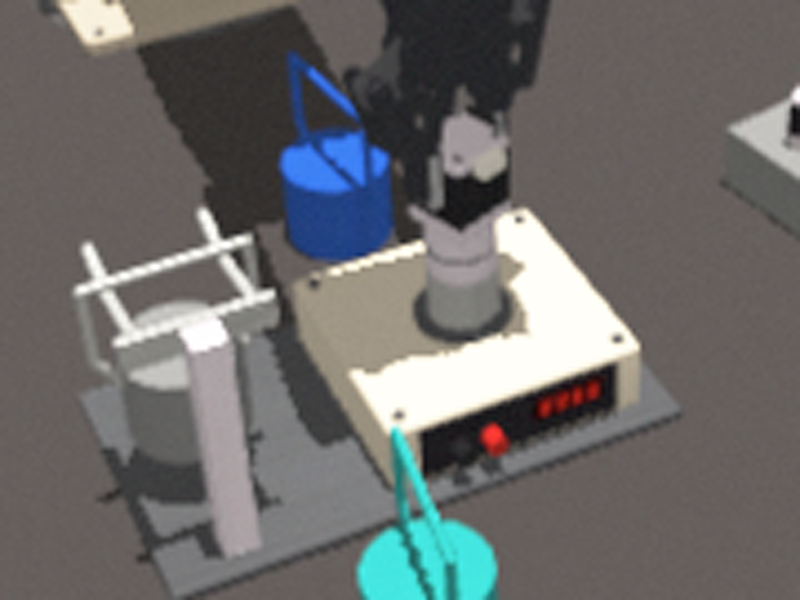

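The gearhead sits flush on the pressed hub at (463,280), upright, and the cover hangs on the hook at (170,265).

```bash
python3 -c "
from cell import arm
print(arm.hand_in())"
```

```text
the job is handed in; nothing more can be done
None
```

I handed the job in at about 23 s of robot time: the cover hangs free on the fork hook, and the gearmotor is keyed and home in the hub, pressed to the coupling's stop and still gripped; no verdict came back.

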